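# Draw the spent filter and present it over the waste bucket

### The arm

A 6-joint arm with a two-finger parallel gripper is mounted at the origin on the work surface. World frame = base frame: x ahead of the robot, y to its left, z up, the work surface at z = 0. Lengths are in m, angles in rad, forces in N, time in s.
With the tool pointing down it reaches from about 0.325 to 0.9 m from the base axis. Payload 6.1 kg.
Tool frame: the origin (TCP) lies between the finger pads; the fingertips stand 8 mm ahead of it and the grasp point (between the pads) lies 11 mm behind it (ctrl.tip_reach is the distance from the TCP to the fingertips, in m); z points along the fingers, y is the line along which they close (so a half turn about z gives the same grasp; the last joint's range is limited). The gripper opens to 87 mm and grips with 3 to 60 N. Pads are 19 mm wide; open, the fingers measure 117 mm over their backs; the gripper's body (75 mm by 190 mm) begins 51 mm behind the grasp point.
Start: joints at [1.149, 0.22, 1.526, -0, 1.395, -0.126], TCP at [0.182, 0.598, 0.231] pointing down, gripper open.
Joint ranges: [-2.98, 2.98], [-0.91, 2.08], [0.09, 2.57], [-1.24, 4.39], [0.2, 2.65], [-2.68, 2.68]. Speed limits (rad/s): [2.57, 2.57, 3.01, 3.14, 3.14, 3.14].

### API

Orientations are given as a rotation vector (axis times angle).
In Python, from rig import readout, imaging, hand_in, ctrl gives the robot as it stands.
- The arm moves only by the shell command python3 -m creep 'ROWS' [FORCE]. ROWS is JSON, a list of rows, each an object with "linear": the shift along the tool's x, y, z in m, a list of three; "twist": the turn, a rotation vector about the tool's x, y, z in degrees, a list of three; "fingers": the finger opening in m, from 0 to 0.087. In form: [{"linear": [tx, ty, tz], "twist": [ax, ay, az], "fingers": fingers}, ...]. A call has 1 to 5 rows; each row is the pose to reach, as a shift and turn from the pose commanded when the call began, along the tool's axes at that moment; what a row does not reach only later rows make up. A row lasts 1/10 s, in which the tool goes at most 50 mm and 8.59 degrees, less where a joint would pass 70% of its speed; a pose out of reach is approached as far as the arm can. A call with a gripper value outside its range is refused whole. The fingers move at their own pace and stop on an object; FORCE is the grip in N (left out, the last holds). Time passes only in rows, so rows that repeat a pose let the fingers close. It gives the time, the measured TCP pose, the force, the opening and the grip force at its end, in the units of the state.
- readout.get_obs(): the state, without advancing time (a new reading comes with each control period).
- imaging.capture(name): name is "scene" or "top" or "wrist"; returns a dict with "image" (384x512x3 uint8, red, green, blue), "fx", "fy", "cx", "cy" (pixels), "k1" (the pictures are not rectified: a ray, as slopes to the right and down, at radius r is drawn at 1 + k1 r^2 times it, then the intrinsics apply), "position" and "attitude" of the camera in the world. Camera axes: x right, y down, z forward; pixel columns grow to the right and rows downward; lengths in m; the calibration is good to about 2 mm. A picture is of the moment at which its call begins. There is no depth.
- hand_in(): hands the job in; it is judged then, once.
The state is a dict: "time": time; "joint_pos": joint angles; "qvel": joint speeds; "effort": joint torques, N m; "tcp_pos": TCP position; "tcp_rot": TCP orientation; "wrist_force": force on the tool from outside, world axes, zero at the start; "moment": the same for the moment, N m; "grip_width": finger opening in m; "grasp_force": force on a finger pad.
Only numpy, scipy, OpenCV 4.12 (cv2) and the standard library are available. Lean on these libraries where they do the work, as an engineer would, in place of code of your own. Each camera call takes 0.05 s, during which the arm holds its last target. There are 200 camera calls.

### The job

The dust extractor's spent filter (red tab) needs cleaning: lift the black flap (with the yellow bar) of the orange filter box well open, draw the red-tabbed filter out of its slot and present it over the white bucket. Finish while still holding it there in the gripper, still and upright, centred over the bucket's mouth with its lower edge about 5 cm above the rim, touching nothing else. Leave the clean filter (blue tab) in its slot and do not disturb the other things on the bench.

Things in the scene. Friction and masses are not known exactly. Their poses are not given: they have to be found in the camera images.
- filter_box: orange open-topped box fixed to the bench, 130 (x) x 216 (y) x 130 mm high, walls and floor 5 mm, black 45 mm hose stub on +x. Origin under its centre, z up, -x side (grille) roughly towards the robot. Two slots at y = +38 and -38 mm hold one filter each (which is where changes), faces to +-y, tab tops 6 mm below the rim; around the tabs the box is open
- flap (a joint): flap angle, rad: 0 shut flat on the box, grows as it opens, stop at 1.75 (just past upright). It starts between shut and slightly ajar. A stiff hinge (about 0.18 N m of friction, flap 0.18 kg) lets it stay at any angle where it is left
- flap_handle (a point): centre of the flap's yellow round bar, 14 mm thick, 44 mm long along the box's y, on a central stem; 36 mm above the flap's underside, 118 mm from the hinge along the flap (12 mm from the free edge), 23 mm free under it. Pinched across its flat ends (44 mm) it pivots between the fingers as the flap swings; across its thickness also works
- flap_hinge (a point): middle of the hinge line, along the box's y on its far (+x) top edge, 130 mm above the bench, level with the flap's underside. The black flap is 130 x 216 x 6 mm. Opening lifts the free edge up and over towards the box's +x; its outer face with the bar then looks to +x, and it stands 130 mm above the rim, in the way of moves past it
- spent_filter: the spent filter, to be drawn out: a 108 x 10 x 85 mm slab (x, y, z) on edge, dirty pink pleats in a grey frame, about 0.14 kg, with a red tab 30 (x) x 10 (y) x 34 mm high centred on its top edge, 119 mm high in all. Pinch the tab across its 10 mm (y). Loose ribs guide it: it draws straight up. Origin: centre of its lower edge; z up
- spent_filter_tab (a point): point to grip on the red tab, 107 mm above the filter's lower edge, 12 mm below the tab's top
- spent_filter_foot (a point): centre of the spent filter's lower edge (same point as its origin)
- clean_filter: the clean filter, which stays in its slot: same shape as the spent one, cream pleats, blue tab; origin at the centre of its lower edge, z up
- clean_filter_foot (a point): centre of the clean filter's lower edge
- bucket: white open waste bucket fixed to the bench, 156 mm across at the rim, 132 mm at the foot, 105 mm high, wall 4 mm, pink residue inside; origin under its centre
- bucket_rim (a point): centre of the bucket's mouth, at rim height, 105 mm above the bench
- elbow: bystander: brass pipe elbow lying flat, two arms 64 mm long at right angles, 32 mm high; origin under the corner
- scraper: bystander: putty scraper with brown wooden handle and steel blade lying flat, 200 mm long along its x axis, up to 65 mm wide, 20 mm high; origin under its middle
- paint_can: bystander: standing steel can with green label, 68 mm across, 90 mm high; origin under its centre
- jar: bystander: standing amber glass jar with yellow lid, 64 mm across, 85 mm high; origin under its centre
- brush: bystander: flat paint brush with red handle lying flat, 190 mm long along its x axis, 42 mm wide, 20 mm high; origin under its middle
- cup: bystander: standing blue open cup, 72 mm across, 70 mm high; origin under its centre

How it is judged:
By the outcome, as a careful person would: the job done as asked, in the order asked, and still so for the second after the job is handed in, while the arm keeps its last pose, push and grip.
It also fails if it takes over 51 s, if anything falls off the work surface, if the arm or the gripper's body presses on something with over 40 N, if the wrist force passes 120 N, or if a joint passes its speed limit or range.

## Working session

There is one attempt and no reset: what is moved stays moved. The work goes in short steps, Python scripts to look and compute and a shell command to move; the robot and the scene stay as the last step left them, time stands still between calls to the robot, and variables do not carry over. Pictures are saved under pics/ and viewed, at most 10 in all, crops included, and the job is handed in when it is done.

```bash
ls; mkdir -p pics; python3 - <<'E'
from rig import readout, imaging, ctrl
import cv2, numpy as np, pickle
o=readout.get_obs();print(o['time'],o['tcp_pos'],o['tcp_rot'],o['grip_width'],ctrl.tip_reach)
d={}
for n in ["scene","top","wrist"]:
    c=imaging.capture(n);d[n]=c
    cv2.imwrite(f"pics/{n}0.png",c["image"][:,:,::-1])
    print(n,c["fx"],c["fy"],c["cx"],c["cy"],c["k1"],c["position"],np.array(c["attitude"]).tolist())
pickle.dump(d,open("c0.pkl","wb"))
a=cv2.resize(d["top"]["image"],(800,600),interpolation=cv2.INTER_CUBIC)
cv2.imwrite("pics/top0b.png",a[:,:,::-1])
E
```

```text
pics
0.0 [0.1819483  0.59730889 0.22944674] [-4.62827611e-01 -3.10682761e+00  2.91249969e-03] 0.08675174053734586 0.008
scene 433.0553179094535 433.0553179094535 257.582068003502 183.58404142660373 -0.11031351975426092 [1.12498462 0.91094546 1.12054594] [-0.724807519548631, -2.611821296500785, 1.1166972141229905]
top 454.3687543319519 454.3687543319519 250.64155316539987 187.82409289649544 -0.04968794728274862 [ 0.44609472 -0.00791702  1.51826454] [-2.1754120863813844, 2.158132274830602, -0.09701098467307974]
wrist 277.3588161328926 277.3588161328926 253.0865326698838 192.02932629058253 -0.061837597818778865 [0.10927272 0.62079642 0.38313581] [2.3354790462415416, 1.7300705955758793, 0.24090364576385767]
```

View pics/top0.png

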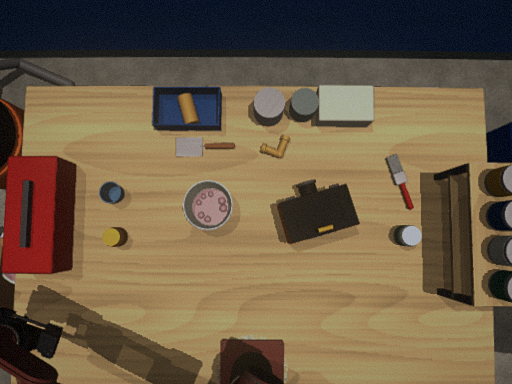

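View pics/scene0.png

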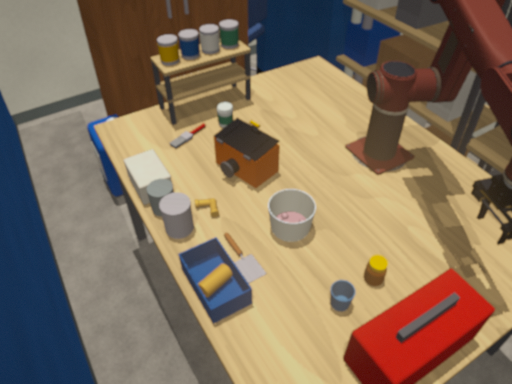

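The top view shows the box's black flap centred near (318,213), its hose stub at (307,187), the yellow bar at (326,229) and the bucket at (208,205). The scene view shows the box at (247,153) and the bucket at (291,215). Next I'll take measurements.

```bash
cat > h.py <<'E'
import numpy as np, cv2
from scipy.spatial.transform import Rotation as R
def K(c): return np.array([[c["fx"],0,c["cx"]],[0,c["fy"],c["cy"]],[0,0,1.]]), np.array([c["k1"],0,0,0,0.])
def ray(c,p):
    k,d=K(c); u=cv2.undistortPoints(np.array([[p]],float),k,d)[0,0]
    v=R.from_rotvec(c["attitude"]).apply([u[0],u[1],1.]); return np.array(c["position"]),v/np.linalg.norm(v)
def onz(c,p,z):
    o,v=ray(c,p); return o+v*(z-o[2])/v[2]
def tri(l):
    A=np.zeros((3,3));b=np.zeros(3)
    for c,p in l:
        o,v=ray(c,p);P=np.eye(3)-np.outer(v,v);A+=P;b+=P@o
    x=np.linalg.solve(A,b)
    return x,[float(np.linalg.norm((np.eye(3)-np.outer(v,v))@(x-o))) for o,v in (ray(c,p) for c,p in l)]
def proj(c,X):
    k,d=K(c); r=R.from_rotvec(c["attitude"]).inv(); Y=r.apply(np.atleast_2d(X)-c["position"])
    return cv2.projectPoints(Y,np.zeros(3),np.zeros(3),k,d)[0][:,0]
def hsv(c): return cv2.cvtColor(c["image"],cv2.COLOR_RGB2HSV)
E
python3 - <<'E'
import pickle,cv2,numpy as np
from h import *
d=pickle.load(open("c0.pkl","rb"));t=d["top"];s=d["scene"]
# yellow bar
for n,c,(x0,x1,y0,y1) in [("top",t,(300,350,215,245)),("scene",s,(235,280,110,140))]:
    m=cv2.inRange(hsv(c),(18,140,100),(35,255,255));mm=np.zeros_like(m);mm[y0:y1,x0:x1]=m[y0:y1,x0:x1]
    ys,xs=np.nonzero(mm);print(n,len(xs),xs.mean(),ys.mean(),cv2.minAreaRect(np.c_[xs,ys].astype(np.float32)))
a=cv2.resize(t["image"][170:255,260:370],None,fx=5,fy=5,interpolation=cv2.INTER_CUBIC)
b=cv2.resize(s["image"][105:195,205:290],None,fx=4.7,fy=4.7,interpolation=cv2.INTER_CUBIC)
cv2.imwrite("pics/ca.png",a[:,:,::-1]);cv2.imwrite("pics/cb.png",cv2.convertScaleAbs(b[:,:,::-1],alpha=1.8))
# bucket rim
g=hsv(t);m=cv2.inRange(g,(0,0,90),(180,60,255));mm=np.zeros_like(m);mm[170:240,170:245]=m[170:240,170:245]
cs,_=cv2.findContours(mm,cv2.RETR_EXTERNAL,cv2.CHAIN_APPROX_NONE);k=max(cs,key=cv2.contourArea)
e=cv2.fitEllipse(cv2.convexHull(k));print(e,onz(t,e[0],.105))
E
```

```text
top 64 325.234375 227.953125 ((325.2829895019531, 227.99058532714844), (4.258177280426025, 14.56021785736084), 74.05460357666016)
scene 44 254.27272727272728 123.70454545454545 ((254.27940368652344, 123.86763000488281), (10.289915084838867, 4.287464618682861), 30.963756561279297)
((207.4271697998047, 204.71484375), (49.48163986206055, 50.136993408203125), 36.172367095947266) [0.53149309 0.13948504 0.105     ]
```

View pics/ca.png

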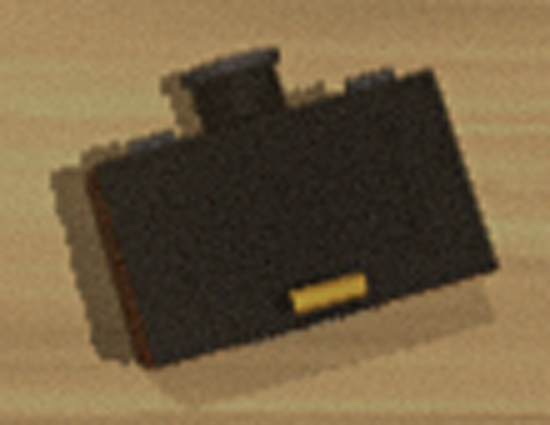

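View pics/cb.png

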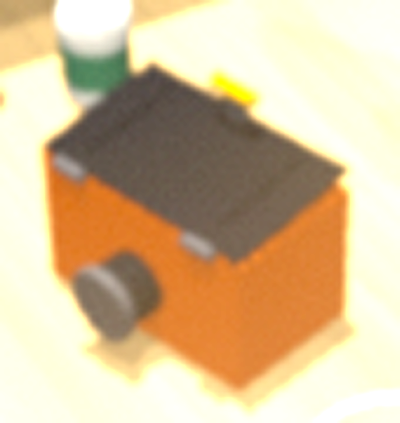

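The crops show the flap corners. Top crop: hinge (90,168) and (432,70), free edge (497,268) and (150,366). Scene crop: hinge (238,262) and (47,152), free edge (153,66) and (345,175).

```bash
python3 - <<'E'
import pickle
from h import *
d=pickle.load(open("c0.pkl","rb"));t=d["top"];s=d["scene"]
A=lambda x,y:(260+x/5-.4,170+y/5-.4); B=lambda x,y:(205+x/4.7-.4,105+y/4.7-.4)
P=[]
for n,a,b in [("hl",(90,168),(238,262)),("hr",(432,70),(47,152)),("fr",(497,268),(153,66)),("fl",(150,366),(345,175))]:
    x,e=tri([(t,A(*a)),(s,B(*b))]);P.append(x);print(n,x,e, onz(t,A(*a),.136))
x,e=tri([(t,(325.2,228)),(s,(254.3,123.7))]);print("bar",x,e)
hl,hr,fr,fl=[onz(t,A(*a),.136) for a in [(90,168),(432,70),(497,268),(150,366)]]
v=hl-hr;print("yaw deg of box y axis-90",np.degrees(np.arctan2(v[1],v[0]))-90,np.linalg.norm(v),np.linalg.norm(fl-fr),np.linalg.norm(hl-fl))
v=fl-fr;print(np.degrees(np.arctan2(v[1],v[0]))-90);print("hinge",(hl+hr)/2)
for i,(p,z) in enumerate([((258,147),0.02)]): pass
E
```

```text
hl [ 0.53784326 -0.07896157  0.13253375] [0.002034347297320337, 0.0020343472973203152] [ 0.53593851 -0.07762662  0.136     ]
hr [ 0.59695001 -0.288279    0.12204644] [0.002548780085509134, 0.002548780085509223] [ 0.59757855 -0.28691406  0.136     ]
fr [ 0.4765908  -0.32408243  0.13982092] [0.00027975006439895204, 0.00027975006439899416] [ 0.4769075  -0.32512163  0.136     ]
fl [ 0.41870575 -0.11542563  0.14182753] [0.0027757283278714512, 0.002775728327871293] [ 0.41632676 -0.11425151  0.136     ]
bar [ 0.46167731 -0.21619015  0.17658972] [0.0005276214566801578, 0.0005276214566802874]
yaw deg of box y axis-90 16.410931776957696 0.21817591290504837 0.21939970979472803 0.12509338157468072
16.028794216194825
hinge [ 0.56675853 -0.18227034  0.136     ]
```

```bash
python3 -m creep '[{"linear":[-0.14,-0.2,-0.05],"twist":[0,0,0],"fingers":0.07},{"linear":[-0.14,-0.2,-0.05],"twist":[0,0,0],"fingers":0.07},{"linear":[-0.14,-0.2,-0.05],"twist":[0,0,0],"fingers":0.07},{"linear":[-0.14,-0.2,-0.05],"twist":[0,0,0],"fingers":0.07},{"linear":[-0.14,-0.2,-0.05],"twist":[0,0,0],"fingers":0.07}]' 20
python3 -m creep '[{"linear":[-0.14,-0.2,0],"twist":[0,0,0],"fingers":0.07},{"linear":[-0.14,-0.2,0],"twist":[0,0,0],"fingers":0.07},{"linear":[-0.14,-0.2,0],"twist":[0,0,0],"fingers":0.07},{"linear":[-0.14,-0.2,0],"twist":[0,0,0],"fingers":0.07},{"linear":[-0.14,-0.2,0],"twist":[0,0,0],"fingers":0.07}]'
```

```text
time: 0.65
tcp_pos: [0.2578, 0.3638, 0.2805]
tcp_rot: [0.462, 3.107, -0.001]
wrist_force: [0.8, -0.1, 0.1]
grip_width: 0.0706
grasp_force: 0.0
time: 1.15
tcp_pos: [0.3335, 0.1315, 0.2806]
tcp_rot: [0.463, 3.106, 0.0]
wrist_force: [0.4, 0.7, -0.5]
grip_width: 0.0696
grasp_force: 0.0
```

```bash
python3 -m creep '[{"linear":[-0.14,-0.2,0],"twist":[0,0,0],"fingers":0.07},{"linear":[-0.14,-0.2,0],"twist":[0,0,0],"fingers":0.07},{"linear":[-0.14,-0.2,0],"twist":[0,0,0],"fingers":0.07},{"linear":[-0.14,-0.2,0],"twist":[0,0,0],"fingers":0.07},{"linear":[-0.14,-0.2,0],"twist":[0,0,0],"fingers":0.07}]'
python3 -m creep '[{"linear":[-0.078,-0.099,0],"twist":[0,0,-33],"fingers":0.07},{"linear":[-0.078,-0.099,0],"twist":[0,0,-33],"fingers":0.07},{"linear":[-0.078,-0.099,0],"twist":[0,0,-33],"fingers":0.07},{"linear":[-0.078,-0.099,0],"twist":[0,0,-33],"fingers":0.07},{"linear":[-0.078,-0.099,0],"twist":[0,0,-33],"fingers":0.07}]'
python3 - <<'E'
from rig import readout, imaging
import cv2,pickle
c=imaging.capture("wrist");print(readout.get_obs()["tcp_pos"],readout.get_obs()["tcp_rot"],c["position"])
pickle.dump(c,open("w1.pkl","wb"));cv2.imwrite("pics/w1.png",c["image"][:,:,::-1])
E
```

```text
time: 1.65
tcp_pos: [0.4091, -0.1011, 0.2805]
tcp_rot: [0.465, 3.106, -0.0]
wrist_force: [1.4, 1.3, 1.0]
grip_width: 0.0704
grasp_force: 0.0
time: 2.15
tcp_pos: [0.4545, -0.2167, 0.2798]
tcp_rot: [0.438, -3.11, -0.002]
wrist_force: [0.2, 0.4, -0.3]
grip_width: 0.0695
grasp_force: 0.0
[ 0.45449111 -0.21603377  0.27995   ] [ 4.32948863e-01 -3.11068835e+00 -1.57022293e-03] [ 0.38158099 -0.23666903  0.43342404]
```

View pics/w1.png

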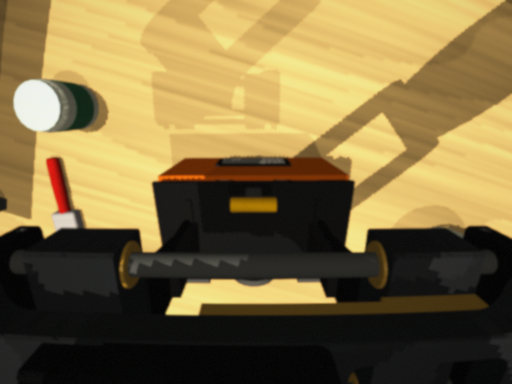

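The wrist view shows the yellow bar at (253,205), nearly level, with the flap's free edge running from (153,182) to (355,181). The tool is aligned with the box.

```bash
python3 - <<'E'
import pickle
from h import *
d=pickle.load(open("c0.pkl","rb"));t=d["top"];s=d["scene"];w=pickle.load(open("w1.pkl","rb"))
m=cv2.inRange(hsv(w),(18,120,80),(35,255,255));mm=np.zeros_like(m);mm[190:220,215:295]=m[190:220,215:295]
ys,xs=np.nonzero(mm);r=cv2.minAreaRect(np.c_[xs,ys].astype(np.float32));print(r)
a=r[0];pb=(325.2,228.0);ps=(254.3,123.7)
print(tri([(w,a),(t,pb)]),tri([(w,a),(s,ps)]),tri([(w,a),(t,pb),(s,ps)]))
o,dummy=ray(w,a)
x0,x1=onz(w,(xs.min(),a[1]),.176),onz(w,(xs.max(),a[1]),.176);v=x0-x1;print(np.linalg.norm(v),np.degrees(np.arctan2(v[1],v[0])))
p,q=onz(w,(153,182),.147),onz(w,(355,181),.147);v=p-q;print(p,q,np.linalg.norm(v),np.degrees(np.arctan2(v[1],v[0])))
E
```

```text
((253.0, 204.5), (13.0, 46.0), 90.0)
(array([ 0.46089807, -0.21388933,  0.18764548]), [0.0003552710478940804, 0.00035527104789405455]) (array([ 0.46368916, -0.21305968,  0.17923894]), [0.00038697505053549556, 0.00038697505053549063]) (array([ 0.46266006, -0.21417409,  0.17907159]), [0.0015179649289597146, 0.0019519032713346631, 0.0009481002250418018])
0.04500747066851726 -74.01872630710027
[ 0.47893489 -0.31975432  0.147     ] [ 0.41824981 -0.11199635  0.147     ] 0.21643949353117417 -73.71717637883539
```

```bash
python3 -m creep '[{"linear":[-0.008,0,0.04],"twist":[0,0,0],"fingers":0.07},{"linear":[-0.008,0,0.08],"twist":[0,0,0],"fingers":0.07},{"linear":[-0.008,0,0.1],"twist":[0,0,0],"fingers":0.07},{"linear":[-0.008,0,0.112],"twist":[0,0,0],"fingers":0.07},{"linear":[-0.008,0,0.112],"twist":[0,0,0],"fingers":0.07}]' 20
python3 -m creep '[{"linear":[0,0,0],"twist":[0,0,0],"fingers":0.03},{"linear":[0,0,0],"twist":[0,0,0],"fingers":0.03},{"linear":[0,0,0],"twist":[0,0,0],"fingers":0.03},{"linear":[0,0,0],"twist":[0,0,0],"fingers":0.03},{"linear":[0,0,0],"twist":[0,0,0],"fingers":0.03}]' 20
```

```text
time: 2.7
tcp_pos: [0.4616, -0.2126, 0.1671]
tcp_rot: [0.437, -3.109, -0.003]
wrist_force: [-0.6, -0.7, 0.1]
grip_width: 0.0699
grasp_force: 0.0
time: 3.2
tcp_pos: [0.4629, -0.2143, 0.1693]
tcp_rot: [-0.438, 3.11, -0.002]
wrist_force: [0.9, -2.0, 0.0]
grip_width: 0.0435
grasp_force: 20.0
```

```bash
python3 -m creep '[{"linear":[-0.005,0,-0.01],"twist":[0,0,0],"fingers":0.03},{"linear":[-0.015,0,-0.0255],"twist":[0,0,0],"fingers":0.03},{"linear":[-0.027,0,-0.0395],"twist":[0,0,0],"fingers":0.03},{"linear":[-0.041,0,-0.0515],"twist":[0,0,0],"fingers":0.03},{"linear":[-0.057,0,-0.061],"twist":[0,0,0],"fingers":0.03}]' 20
```

```text
time: 3.7
tcp_pos: [0.5168, -0.1984, 0.2296]
tcp_rot: [0.437, -3.109, 0.001]
wrist_force: [0.2, -4.2, -5.1]
grip_width: 0.0433
grasp_force: 20.0
```

```bash
python3 -m creep '[{"linear":[-0.017,0,-0.007],"twist":[0,0,0],"fingers":0.03},{"linear":[-0.035,0,-0.0115],"twist":[0,0,0],"fingers":0.03},{"linear":[-0.053,0,-0.0135],"twist":[0,0,0],"fingers":0.03},{"linear":[-0.072,0,-0.0125],"twist":[0,0,0],"fingers":0.03},{"linear":[-0.09,0,-0.009],"twist":[0,0,0],"fingers":0.03}]' 20
python3 -m creep '[{"linear":[-0.009,0,0.003],"twist":[0,0,0],"fingers":0.03},{"linear":[-0.009,0,0.003],"twist":[0,0,0],"fingers":0.03}]' 20
python3 - <<'E'
from rig import readout, imaging
import cv2,pickle
d={n:imaging.capture(n) for n in["scene","top","wrist"]}
pickle.dump(d,open("c2.pkl","wb"))
a=d["scene"]["image"][80:260,180:360];b=d["top"]["image"][140:270,250:410]
import numpy as np
A=cv2.resize(a,(400,400));B=cv2.resize(b,(400,325));B=cv2.copyMakeBorder(B,0,75,0,0,0)
cv2.imwrite("pics/c2.png",np.hstack([A,B])[:,:,::-1])
print(readout.get_obs()["wrist_force"])
E
```

```text
time: 4.2
tcp_pos: [0.6038, -0.173, 0.2388]
tcp_rot: [0.438, -3.109, -0.0]
wrist_force: [-2.2, -2.2, -0.4]
grip_width: 0.0436
grasp_force: 20.0
time: 4.4
tcp_pos: [0.6134, -0.1702, 0.2355]
tcp_rot: [-0.44, 3.11, 0.0]
wrist_force: [1.8, 0.8, 1.1]
grip_width: 0.0434
grasp_force: 20.0
[1.22868713 0.93173012 1.60334229]
```

View pics/c2.png

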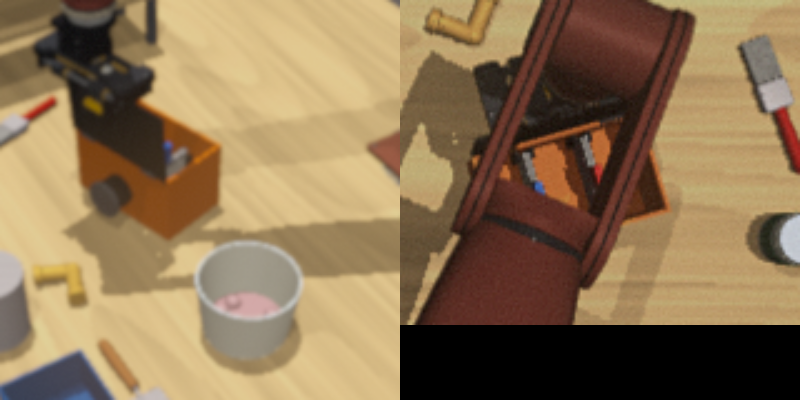

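The flap stands upright, still gripped. Inside the box the blue tab is on the +y side (crop (538,187)) and the red tab is on the −y side (crop (598,172)). I'll release the bar, rise clear and move over the red tab.

```bash
python3 -m creep '[{"linear":[0,0,0],"twist":[0,0,0],"fingers":0.07},{"linear":[0,0,0],"twist":[0,0,0],"fingers":0.07},{"linear":[0,0,0],"twist":[0,0,0],"fingers":0.07},{"linear":[0,0,-0.04],"twist":[0,0,0],"fingers":0.07},{"linear":[0,0,-0.085],"twist":[0,0,0],"fingers":0.07}]' 20
python3 -m creep '[{"linear":[0.04,-0.015,0],"twist":[0,0,0],"fingers":0.07},{"linear":[0.08,-0.03,0],"twist":[0,0,0],"fingers":0.07},{"linear":[0.111,-0.0375,0],"twist":[0,0,0],"fingers":0.05},{"linear":[0.111,-0.0375,0.02],"twist":[0,0,0],"fingers":0.04},{"linear":[0.111,-0.0375,0.02],"twist":[0,0,0],"fingers":0.04}]' 20
python3 - <<'E'
from rig import readout, imaging
import cv2,pickle,numpy as np
d={n:imaging.capture(n) for n in["scene","top","wrist"]}
pickle.dump(d,open("c3.pkl","wb"))
cv2.imwrite("pics/c3.png",np.hstack([cv2.resize(d["wrist"]["image"][80:280,100:400],(480,320)),cv2.resize(d["scene"]["image"][90:210,190:310],(320,320))])[:,:,::-1])
from h import *
w=d["wrist"];m=cv2.inRange(hsv(w),(0,160,60),(6,255,255))|cv2.inRange(hsv(w),(174,160,60),(180,255,255))
n,l,st,ce=cv2.connectedComponentsWithStats(m)
for i in range(1,n):
    if st[i,4]>60: print(st[i],ce[i],onz(w,ce[i],.124))
E
```

```text
time: 5.05
tcp_pos: [0.6107, -0.1702, 0.3185]
tcp_rot: [0.437, -3.106, -0.005]
wrist_force: [0.7, -0.1, 0.5]
grip_width: 0.0687
grasp_force: 0.0
time: 5.55
tcp_pos: [0.5142, -0.2374, 0.2982]
tcp_rot: [0.435, -3.108, -0.004]
wrist_force: [-0.5, 0.4, -0.4]
grip_width: 0.0534
grasp_force: 0.0
[ 71 123  22  55 620] [ 81.43870968 149.28870968] [ 0.53905291 -0.44594076  0.124     ]
[248 164   9  28 236] [252.06779661 177.8220339 ] [ 0.51645815 -0.23674893  0.124     ]
```

View pics/c3.png

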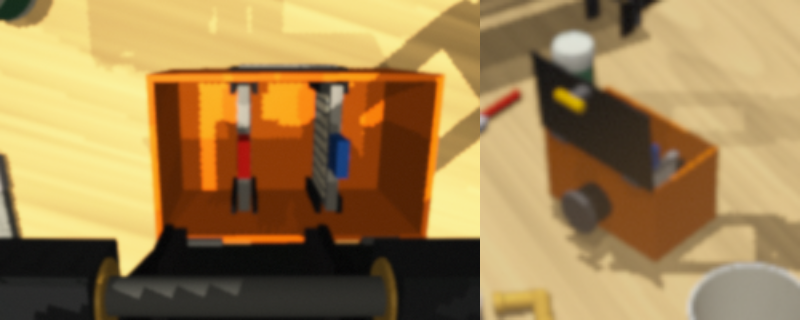

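The flap stays upright once released. The red tab is at wrist pixel (252,178), straight under the tool, with the blue tab to its right. I'll descend and pinch the red tab.

```bash
python3 -m creep '[{"linear":[-0.002,0,0.05],"twist":[0,0,0],"fingers":0.04},{"linear":[-0.002,0,0.1],"twist":[0,0,0],"fingers":0.04},{"linear":[-0.002,0,0.14],"twist":[0,0,0],"fingers":0.04},{"linear":[-0.002,0,0.17],"twist":[0,0,0],"fingers":0.04},{"linear":[-0.002,0,0.195],"twist":[0,0,0],"fingers":0.04}]' 25
python3 -m creep '[{"linear":[0,0,0],"twist":[0,0,0],"fingers":0.04},{"linear":[0,0,0],"twist":[0,0,0],"fingers":0.0},{"linear":[0,0,0],"twist":[0,0,0],"fingers":0.0},{"linear":[0,0,0],"twist":[0,0,0],"fingers":0.0},{"linear":[0,0,0],"twist":[0,0,0],"fingers":0.0}]' 25
```

```text
time: 6.2
tcp_pos: [0.5182, -0.236, 0.1039]
tcp_rot: [0.44, -3.11, -0.001]
wrist_force: [0.7, 0.1, -0.1]
grip_width: 0.04
grasp_force: 0.0
time: 6.7
tcp_pos: [0.5189, -0.2373, 0.1072]
tcp_rot: [-0.438, 3.109, -0.003]
wrist_force: [0.7, -0.0, 0.6]
grip_width: 0.0157
grasp_force: 0.0
```

```bash
python3 -m creep '[{"linear":[0,0,0],"twist":[0,0,0],"fingers":0.0},{"linear":[0,0,0],"twist":[0,0,0],"fingers":0.0},{"linear":[0,0,0],"twist":[0,0,0],"fingers":0.0}]' 25
python3 -m creep '[{"linear":[0,0,-0.01],"twist":[0,0,0],"fingers":0.0},{"linear":[0,0,-0.02],"twist":[0,0,0],"fingers":0.0},{"linear":[0,0,-0.035],"twist":[0,0,0],"fingers":0.0},{"linear":[0,0,-0.05],"twist":[0,0,0],"fingers":0.0}]' 25
```

```text
time: 7.0
tcp_pos: [0.5187, -0.2373, 0.1067]
tcp_rot: [-0.438, 3.109, -0.002]
wrist_force: [-0.5, 0.6, 5.3]
grip_width: 0.0096
grasp_force: 25.0
time: 7.4
tcp_pos: [0.5179, -0.2367, 0.1568]
tcp_rot: [0.439, -3.111, -0.0]
wrist_force: [0.4, -0.0, -1.8]
grip_width: 0.0097
grasp_force: 25.0
```

```bash
python3 -m creep '[{"linear":[0,0,-0.03],"twist":[0,0,0],"fingers":0.0},{"linear":[0,0,-0.07],"twist":[0,0,0],"fingers":0.0},{"linear":[0,0,-0.115],"twist":[0,0,0],"fingers":0.0},{"linear":[0.008,0.03,-0.12],"twist":[0,0,0],"fingers":0.0},{"linear":[0.015,0.07,-0.12],"twist":[0,0,0],"fingers":0.0}]' 25
python3 -m creep '[{"linear":[0,0.04,0],"twist":[0,0,0],"fingers":0.0},{"linear":[0,0.08,0],"twist":[0,0,0],"fingers":0.0},{"linear":[0,0.12,0],"twist":[0,0,0],"fingers":0.0},{"linear":[-0.02,0.15,0],"twist":[0,0,0],"fingers":0.0},{"linear":[-0.05,0.18,0],"twist":[0,0,0],"fingers":0.0}]' 25
python3 -m creep '[{"linear":[-0.03,0.04,0],"twist":[0,0,0],"fingers":0.0},{"linear":[-0.06,0.08,0],"twist":[0,0,0],"fingers":0.0},{"linear":[-0.083,0.107,0],"twist":[0,0,0],"fingers":0.0},{"linear":[-0.083,0.107,0],"twist":[0,0,0],"fingers":0.0}]' 25
python3 - <<'E'
from rig import readout, imaging
import cv2,pickle,numpy as np
d={n:imaging.capture(n) for n in["scene","top","wrist"]}
pickle.dump(d,open("c4.pkl","wb"))
cv2.imwrite("pics/c4.png",np.hstack([cv2.resize(d["wrist"]["image"],(400,300)),cv2.resize(d["scene"]["image"][100:280,190:380],(380,360))[:300]])[:,:,::-1])
o=readout.get_obs();print(o["tcp_pos"],o["wrist_force"],o["grip_width"])
E
```

```text
time: 7.9
tcp_pos: [0.4853, -0.1748, 0.2797]
tcp_rot: [-0.435, 3.106, -0.006]
wrist_force: [0.3, 0.7, -2.4]
grip_width: 0.01
grasp_force: 25.0
time: 8.4
tcp_pos: [0.4821, 0.0144, 0.2775]
tcp_rot: [-0.437, 3.109, -0.002]
wrist_force: [0.6, -0.7, -2.0]
grip_width: 0.0101
grasp_force: 25.0
time: 8.8
tcp_pos: [0.5335, 0.143, 0.2765]
tcp_rot: [-0.445, 3.108, 0.003]
wrist_force: [0.5, -0.2, -1.6]
grip_width: 0.0099
grasp_force: 25.0
[0.53249472 0.13872986 0.27613127] [-0.20894454 -0.9702649  -1.2180798 ] 0.009886671787965916
```

View pics/c4.png

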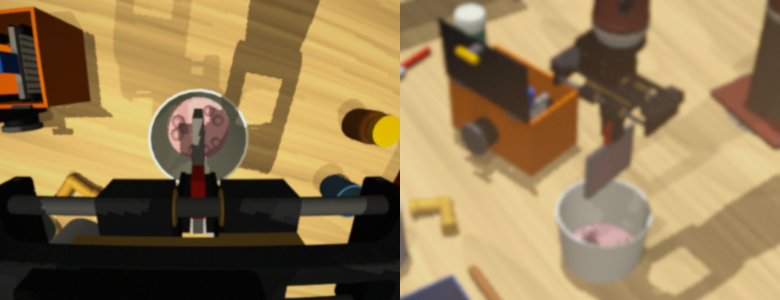

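The filter hangs upright over the bucket: wrist crop shows the bucket mouth around (198,135) and the filter at (197,150). In the scene crop the filter's lower edge runs around (585,195)–(632,155). I'll check the foot against the model and the rim against a second view.

```bash
python3 - <<'E'
import pickle
from h import *
d=pickle.load(open("c4.pkl","rb"));d0=pickle.load(open("c0.pkl","rb"));s=d["scene"];w=d["wrist"]
# rim check: project model rim circle on scene/wrist
a=np.linspace(0,2*np.pi,60);C=np.array([.5315,.1395,.105]);rim=C+.078*np.c_[np.cos(a),np.sin(a),0*a]
u=np.array([.96,.279,0]);v=np.array([-.279,.96,0]);T=np.array([.532,.140,.276]);F=T-[0,0,.1]
pts=np.array([F-.054*u,F+.054*u,F+.054*u+[0,0,.085],F-.054*u+[0,0,.085]])
im=[]
for c,(x0,x1,y0,y1),k in [(s,(255,335,140,240),6),(w,(170,330,90,265),2)]:
    g=cv2.resize(c["image"][y0:y1,x0:x1],None,fx=k,fy=k,interpolation=cv2.INTER_CUBIC)
    for P,col in [(rim,(0,255,0)),(pts,(255,255,0))]:
        q=((proj(c,P)-[x0,y0]+.5)*k).astype(np.int32);cv2.polylines(g,[q],True,col,1)
    im.append(cv2.copyMakeBorder(g,0,600-g.shape[0],0,0,0) if g.shape[0]<600 else g)
g=np.hstack(im);print(g.shape);cv2.imwrite("pics/c4b.png",g[:,:800,::-1])
E
```

```text
(600, 800, 3)
```

View pics/c4b.png

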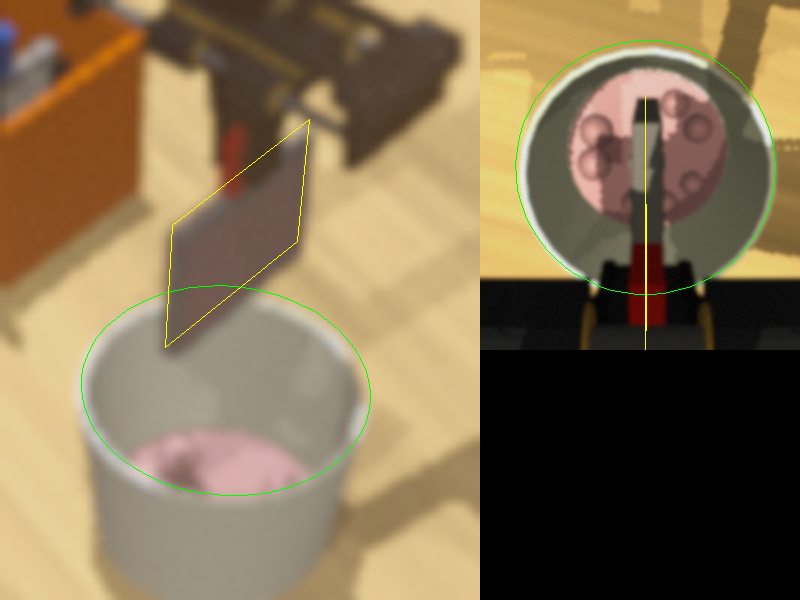

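The model rim and filter outlines agree with both views to 2–3 mm. The bottom edge may be slightly pitched, so I'll quantify it by casting the edge pixels onto the filter's own plane.

```bash
python3 - <<'E'
import pickle
from h import *
d=pickle.load(open("c4.pkl","rb"));d0=pickle.load(open("c3.pkl","rb"));s=d["scene"]
u=np.array([.96,.279,0]);v=np.array([-.279,.96,0]);F=np.array([.532,.140,.176])
df=np.abs(s["image"].astype(int)-d0["scene"]["image"]).max(2)
L=[]
for x in range(284,306):
    col=df[150:205,x]; ys=np.nonzero(col>35)[0]
    if not len(ys): continue
    y=ys[ys<50].max()+150
    # subpixel: half contrast crossing
    a=df[y,x];b=df[y+1,x];y=y+.5
    o,r=ray(s,(x,y));p=o+r*((F-o)@v)/(r@v);L.append(((p-F)@u,p[2]));print(x,y,np.round(L[-1],4))
E
```

```text
284 198.5 [0.0443 0.1642]
285 198.5 [0.0392 0.1604]
286 197.5 [0.0345 0.1613]
287 196.5 [0.0297 0.1621]
288 195.5 [0.0249 0.163 ]
289 194.5 [0.0202 0.1639]
290 194.5 [0.015  0.1601]
291 193.5 [0.0101 0.1609]
292 192.5 [0.0053 0.1618]
293 191.5 [0.0004 0.1627]
294 191.5 [-0.0049  0.1588]
295 190.5 [-0.0098  0.1597]
296 189.5 [-0.0147  0.1606]
297 186.5 [-0.0187  0.171 ]
298 186.5 [-0.0241  0.1671]
299 188.5 [-0.0306  0.1536]
300 189.5 [-0.0366  0.1448]
301 189.5 [-0.0422  0.1407]
302 190.5 [-0.0484  0.1317]
303 190.5 [-0.0541  0.1275]
304 190.5 [-0.0599  0.1234]
305 190.5 [-0.0657  0.1192]
```

The lower edge is level to within about 2–3° and the foot is at about 0.175 m once the slab's thickness is allowed for. I'll lower it 20 mm and let it settle.

```bash
python3 -m creep '[{"linear":[0,0,0.01],"twist":[0,0,0],"fingers":0.0},{"linear":[0,0,0.02],"twist":[0,0,0],"fingers":0.0},{"linear":[0,0,0.02],"twist":[0,0,0],"fingers":0.0},{"linear":[0,0,0.02],"twist":[0,0,0],"fingers":0.0},{"linear":[0,0,0.02],"twist":[0,0,0],"fingers":0.0}]' 25
python3 -m creep '[{"linear":[0,0,0],"twist":[0,0,0],"fingers":0.0},{"linear":[0,0,0],"twist":[0,0,0],"fingers":0.0},{"linear":[0,0,0],"twist":[0,0,0],"fingers":0.0},{"linear":[0,0,0],"twist":[0,0,0],"fingers":0.0},{"linear":[0,0,0],"twist":[0,0,0],"fingers":0.0}]' 25
python3 - <<'E'
from rig import readout, imaging
import cv2,numpy as np
d={n:imaging.capture(n) for n in["scene","top"]}
cv2.imwrite("pics/c5.png",np.hstack([cv2.resize(d["scene"]["image"][90:270,180:350],(400,424)),cv2.resize(d["top"]["image"][60:280,80:430],(400,252),interpolation=cv2.INTER_AREA) if 0 else cv2.copyMakeBorder(cv2.resize(d["top"]["image"][60:280,80:430],(400,252)),0,172,0,0,0)])[:,:,::-1])
o=readout.get_obs();print(o["tcp_pos"],o["grip_width"],o["grasp_force"],np.abs(o["qvel"]).max())
E
```

```text
time: 9.45
tcp_pos: [0.5328, 0.1386, 0.2557]
tcp_rot: [-0.438, 3.111, 0.0]
wrist_force: [-0.2, 0.6, -1.6]
grip_width: 0.0094
grasp_force: 25.0
time: 9.95
tcp_pos: [0.5327, 0.139, 0.2556]
tcp_rot: [-0.439, 3.111, -0.0]
wrist_force: [1.4, 0.3, -1.1]
grip_width: 0.0098
grasp_force: 25.0
[0.53271096 0.13895949 0.25552492] 0.009529801445376887 24.990740076173097 0.002606206576697803
```

View pics/c5.png

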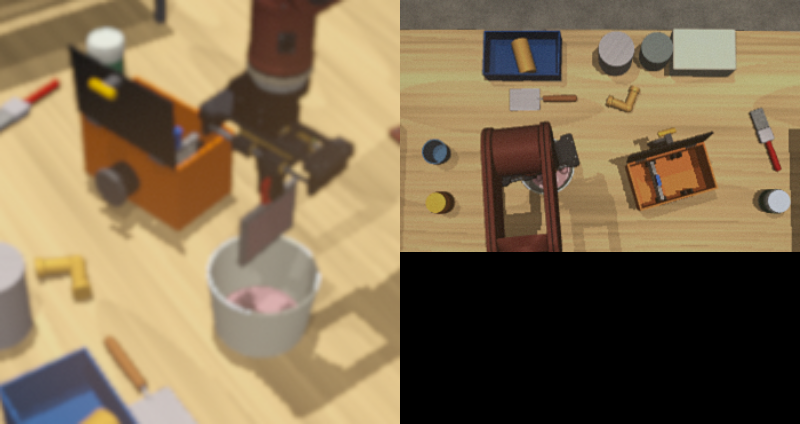

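The filter (crop (268,225)) hangs still over the bucket mouth at (264,270). The flap stands open, the blue-tab filter is in its slot at (657,180), and the bystanders look undisturbed. Handing in.

```bash
python3 -c "from rig import hand_in; print(hand_in())"
```

```text
the job is handed in; nothing more can be done
None
```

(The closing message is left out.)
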